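# Pull off the greasy red hob knob and stand it in the steel plate

## Robot

A 6-joint arm with a two-finger parallel gripper is mounted at the origin on the work surface. World frame = base frame: x ahead of the robot, y to its left, z up, the work surface at z = 0. Lengths are in m, angles in rad, forces in N, time in s.
With the tool pointing down it reaches from about 0.4 to 0.825 m from the base axis. Payload 7 kg.
Tool frame: the origin (TCP) lies between the finger pads; the fingertips stand 17 mm ahead of it and the grasp point (between the pads) lies 2 mm behind it; y points along the fingers, x is the direction in which the jaws open and shut, and the axes are right-handed (so a half turn about y gives the same grasp; the last joint's range is limited). The gripper opens to 88 mm and grips with 3 to 60 N. Pads are 19 mm wide; open, the fingers measure 130 mm over their backs; the gripper's body (78 mm by 193 mm) begins 47 mm behind the grasp point.
Start: joints at [-0.967, 0.359, 0.012, 0, -1.224, -0.288], TCP at [0.21, -0.642, 0.244] pointing down, gripper open.
Joint ranges: [-3.07, 3.07], [-1.43, 2.12], [-1.02, 1.25], [-3.03, 1.67], [-3.05, -0], [-3.03, 3.03]. Speed limits (rad/s): [2.39, 2.39, 3.01, 3.14, 3.14, 3.14].

## Interface

Orientations are given as a 3x3 rotation matrix whose columns are the frame's x, y, z axes.
In Python, from workcell import get_state, viewer, ticket gives the robot as it stands.
- The arm moves only by the tool send_rows, never from a script. Its arguments are lists of equal length, an entry for each row: "offset": the shift along the tool's x, y, z in mm, a list of three; "yaw": the turn about the tool's y in degrees; "gripper": the opening, from 0 (shut) to 1 (fully open). A call has 1 to 20 rows; each row is the pose to reach, as a shift and turn from the pose commanded when the call began, along the tool's axes at that moment; what a row does not reach only later rows make up. A row lasts 1/10 s, in which the tool goes at most 50 mm and 8.59 degrees, less where a joint would pass 70% of its speed; a pose out of reach is approached as far as the arm can. A call with a gripper value outside its range is refused whole. The fingers move at their own pace and stop on an object; the grip force is fixed at half the most. Time passes only in rows, so rows that repeat a pose let the fingers close. It gives the time, the measured TCP pose, the force and the opening at its end, in the units of the state.
- get_state(): the state, without advancing time (a new reading comes with each control period).
- viewer.snapshot(name): name is "scene" or "top" or "wrist"; returns the picture (384x512x3 uint8, red, green, blue); there is no depth.
- viewer.calibration(name): a dict with "fx", "fy", "cx", "cy" (pixels), "D" ([k1, k2, p1, p2, k3] as OpenCV has them; the pictures are not rectified), "world_from_camera" (4x4, takes a point from camera to world coordinates); the wrist camera has in their place "tool_from_camera" (4x4, takes a point from camera to tool coordinates, whose origin is the TCP and whose axes are the tool frame's). Camera axes: x right, y down, z forward; pixel columns grow to the right and rows downward; lengths in m; the calibration is good to about 2 mm. A picture is of the moment at which its call begins: read the wrist's pose just before it. calibration takes no time and is no camera call.
- ticket.hand_in(): hands the job in, once; it reports no verdict.
The state is a dict: "clock": time; "qpos": joint angles; "dq": joint speeds; "tau": joint torques, N m; "eef_pos": TCP position; "tool_rot": TCP orientation; "wrist_force": force on the tool from outside, world axes, zero at the start; "wrist_torque": the same for the moment, N m; "width": finger opening in m.
Only numpy, scipy, OpenCV 4.12 (cv2) and the standard library are available. Lean on these libraries where they do the work, as an engineer would, in place of code of your own. Each camera call takes 0.05 s, during which the arm holds its last target. There are 200 camera calls.

## Task

The red hob knob is greasy and sits tight on its spindle: hook the stirrup puller under it, pull it straight up until it pops off, carry it in the puller to the steel plate and stand it upright near the middle of the plate before sliding the puller out. Then stand the puller upright on the bare counter, clear of the plate and the hob. Do not touch the red knob with the gripper, keep it upright throughout, and leave the black knob on its spindle and the bamboo spatula, the red tumbler and the small steel bowl where they are.

Things in the scene. Friction and masses are not known exactly. Their poses are not given: they have to be found in the camera images.
- puller_grip (a point): Centre of the puller's orange grip block, 26 x 26 mm, 44 mm high (its underside 52 mm above the foot). The puller is a rigid steel stirrup, 160 g, 96 mm high, standing upright on its two lips; this point is on its centre line 74 mm above its foot; z up. Its slot, open at both ends, runs along its x: it slides onto a knob along +x or -x alike.
- puller_foot (a point): Centre of the puller's underside, same axes. Side plates 36 mm long in x, 4 mm thick, inner faces at y = -25 and +25 mm. At the foot of each a lip, 5 mm thick, 36 mm long, reaches 10 mm inwards, leaving a slot 30 mm wide. The bridge over the slot (58 mm wide in y) is 46 mm above the foot, 6 mm thick.
- knob_red_mid (a point): Middle of the red mushroom-shaped knob, on its axis, 19 mm above its foot; 38 mm high, 50 g, z up. White square stub 22 x 22 mm, 14 mm high; on it a red head, 44 mm diameter, 16 mm high, flat underside 5 mm below this point; on top a bar 36 x 8 x 8 mm along x. The stub stands on the hob top, so 14 mm is free under the head.
- knob_red_foot (a point): Centre of the red knob's foot. A square socket in the stub sits on a 13 mm high spindle, sides parallel to the hob's x and y; spring clips hold it by friction: 8 to 16 N straight up, letting go after about 11 mm. Off the spindle the knob stands by itself on the stub's foot.
- knob_black_mid (a point): Middle of the other knob, black, same shape and size, on the other spindle; it must stay there.
- hob: Two-burner hob, fixed, 510 mm in x, 300 mm in y; origin at the centre of its underside, z up, x away from the front edge (the one near the robot). Flat steel top at z = 60 mm. Spindles at x = -195, y = -55 and +55 mm; either may carry the red knob. 60 mm of bare top in front of them. Pan supports begin at x = -136 mm on the centre line, up to 98 mm high; a tawa stands on the rear one.
- plate: Round steel plate, fixed, origin at the centre of its underside on the counter. Flat floor 4 mm above the origin, inner radius 105 mm, rim 18 mm above the counter.
- spatula: Bamboo spatula, 280 mm long, lying flat roughly along the robot's x; leave it alone.
- tumbler: Red plastic tumbler, 72 mm across, 100 mm high, origin at the centre of its underside; leave it alone.
- katori: Small steel bowl, 90 mm across, 40 mm high, origin at the centre of its underside; leave it alone.
There are look-alikes about, which are no part of the job. Of the things shaped like the part that bears knob_red_mid, the red one is meant.

How it is judged:
By the outcome, as a careful person would: the job done as asked, in the order asked, and still so for the second after the job is handed in, with the robot touching nothing.
It also fails if it takes over 70 s, if anything falls off the work surface, if the arm or the gripper's body presses on something with over 40 N, if the wrist force passes 120 N, or if a joint passes its speed limit or range.

## Working session

There is one attempt and no reset: what is moved stays moved. The work goes in short steps, Python scripts to look and compute and a tool call to move; the robot and the scene stay as the last step left them, time stands still between calls to the robot, and variables do not carry over. Pictures are saved under pics/ and viewed, about 8 in all and at most 12, crops included, and the job is handed in when it is done.

Besides the shell and the picture viewer there is one more tool, called after "Emit:" by a JSON object that holds its "name" and its "arguments". send_rows: Moves the arm, as the interface text tells. Its arguments: {"type":"object","properties":{"offset":{"type":"array"},"yaw":{"type":"array"},"gripper":{"type":"array"}},"required":["offset","yaw","gripper"]}

```bash
mkdir -p pics; ls; python3 - <<'E'
from workcell import get_state, viewer
import cv2,numpy as np
np.set_printoptions(precision=4,suppress=True)
s=get_state();print(s)
for n in("scene","top"):
    im=viewer.snapshot(n);cv2.imwrite(f"pics/{n}0.png",im[:,:,::-1]);print(viewer.calibration(n))
print(viewer.calibration("wrist"))
E
```

```text
pics
{'clock': 0.0, 'qpos': array([-0.9669,  0.3594,  0.0111, -0.0003, -1.2241, -0.2881]), 'dq': array([ 0.0011, -0.0003, -0.0021, -0.0016,  0.0006, -0.0004]), 'tau': array([  0.0004, -58.2718,  29.3054,   6.9972,   0.0067,  -0.0002]), 'eef_pos': array([ 0.2095, -0.6412,  0.2426]), 'tool_rot': array([[-0.3105, -0.0007, -0.9506],
       [ 0.9506,  0.0016, -0.3105],
       [ 0.0017, -1.    ,  0.0002]]), 'wrist_force': array([-1.1621, -0.239 , -0.0911]), 'wrist_torque': array([-0.0016, -0.0079, -0.007 ]), 'width': 0.08761057145091324}
{'fx': 436.7093799481764, 'fy': 436.7093799481764, 'cx': 248.8157585703728, 'cy': 193.7016818297455, 'D': array([-0.0036,  0.    ,  0.    ,  0.    ,  0.    ]), 'world_from_camera': array([[-0.3319,  0.7512, -0.5706,  1.3086],
       [ 0.9433,  0.267 , -0.1972,  0.3269],
       [ 0.0042, -0.6037, -0.7972,  1.0883],
       [ 0.    ,  0.    ,  0.    ,  1.    ]])}
{'fx': 364.3760077595073, 'fy': 364.3760077595073, 'cx': 259.2180564202342, 'cy': 192.28171897617463, 'D': array([0.0104, 0.    , 0.    , 0.    , 0.    ]), 'world_from_camera': array([[ 0.0248, -0.9969,  0.0742,  0.4885],
       [-0.9997, -0.0252, -0.0044,  0.0718],
       [ 0.0063, -0.074 , -0.9972,  1.1295],
       [ 0.    ,  0.    ,  0.    ,  1.    ]])}
{'fx': 329.5995429909239, 'fy': 329.5995429909239, 'cx': 259.32927860913435, 'cy': 191.28469502841006, 'D': array([-0.032,  0.   ,  0.   ,  0.   ,  0.   ]), 'tool_from_camera': array([[ 1.    , -0.0004,  0.001 ,  0.0001],
       [-0.0011, -0.3077,  0.9515, -0.1412],
       [-0.    , -0.9515, -0.3077,  0.0829],
       [ 0.    ,  0.    ,  0.    ,  1.    ]])}
```

View images.

View pics/scene0.png

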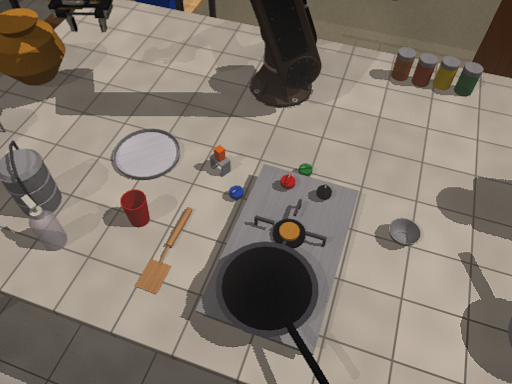

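View pics/top0.png

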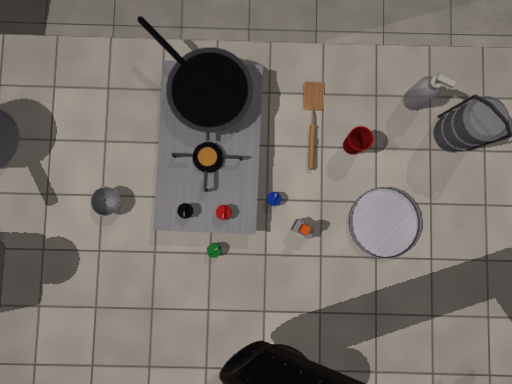

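The top view shows the red knob at (224,212) on the right-hand spindle and the black knob at (185,210). The look-alikes are blue at (274,199) and green at (214,250), both on the counter. The puller is at (302,229) and the plate at (385,222). The red knob on the hob fits the description, so I'll confirm it with enlarged crops.

```bash
python3 - <<'E'
import cv2,numpy as np
t=cv2.imread("pics/top0.png");s=cv2.imread("pics/scene0.png")
R=lambda i,x,y,w,h,f:cv2.resize(i[y:y+h,x:x+w],None,fx=f,fy=f,interpolation=cv2.INTER_CUBIC)
a=R(t,150,190,180,70,4.4)[:300,:792]
b=R(s,200,140,145,65,5)[:, :725]
b=cv2.copyMakeBorder(b,0,0,0,792-b.shape[1],0)
cv2.imwrite("pics/crop1.png",np.vstack([a,b])[:600])
E
```

```text
(no output)
```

View pics/crop1.png

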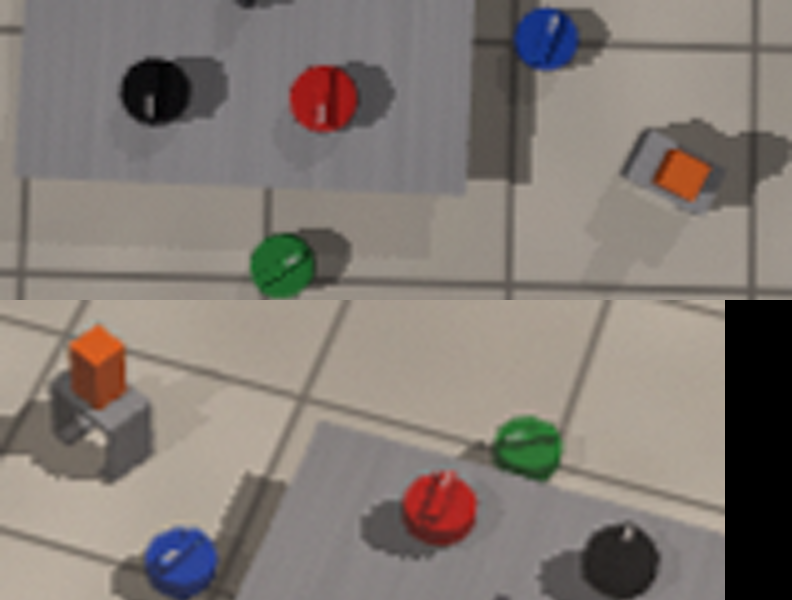

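Confirmed: the red mushroom knob is on the hob's right-hand spindle, and the puller stands on the counter with its slot turned roughly -27°. Next I'll get rough positions from the two fixed views.

```bash
cat > h.py <<'E'
import cv2,numpy as np
from scipy.optimize import minimize, least_squares
from workcell import get_state, viewer
np.set_printoptions(precision=4,suppress=True)
def cam(name,state=None):
    c=viewer.calibration(name)
    K=np.array([[c['fx'],0,c['cx']],[0,c['fy'],c['cy']],[0,0,1]])
    if name=='wrist':
        T=np.eye(4);T[:3,:3]=state['tool_rot'];T[:3,3]=state['eef_pos'];W=T@c['tool_from_camera']
    else: W=c['world_from_camera']
    return K,np.array(c['D']),W
def proj(cm,P):
    K,D,W=cm;M=np.linalg.inv(W)
    return cv2.projectPoints(np.asarray(P,float).reshape(-1,3),cv2.Rodrigues(M[:3,:3])[0],M[:3,3],K,D)[0].reshape(-1,2)
def ray(cm,uv):
    K,D,W=cm;p=cv2.undistortPoints(np.array([[uv]],float),K,D)[0,0]
    return W[:3,3],W[:3,:3]@np.r_[p,1]
def onplane(cm,uv,z):
    o,d=ray(cm,uv);return o+d*(z-o[2])/d[2]
def tri(obs): # [(cam,uv)]
    A=np.zeros((3,3));b=np.zeros(3)
    for cm,uv in obs:
        o,d=ray(cm,uv);d=d/np.linalg.norm(d);P=np.eye(3)-np.outer(d,d);A+=P;b+=P@o
    x=np.linalg.solve(A,b)
    return x,[np.linalg.norm(proj(cm,x)[0]-uv) for cm,uv in obs]
def mask(im,kind): # im BGR
    h,s,v=cv2.split(cv2.cvtColor(im,cv2.COLOR_BGR2HSV).astype(int))
    if kind=='orange':return ((h>=5)&(h<=13)&(s>190)&(v>70)).astype(np.uint8)
    if kind=='red':return (((h<=4)|(h>=172))&(s>140)&(v>60)).astype(np.uint8)
def blob(m,near):
    n,l,st,c=cv2.connectedComponentsWithStats(m)
    i=min([i for i in range(1,n) if st[i,4]>20],key=lambda i:np.hypot(*(c[i]-near)))
    return (l==i).astype(np.uint8),c[i],st[i]
def snap(name,f):
    s=get_state();im=viewer.snapshot(name)[:,:,::-1].copy();cv2.imwrite(f"pics/{f}.png",im);return im,cam(name,s)
E
python3 - <<'E'
from h import *
t=cv2.imread("pics/top0.png");s=cv2.imread("pics/scene0.png");T=cam('top');S=cam('scene')
for k,a,b in(('orange',(305,230),(219,155)),('red',(224,212),(288,181))):
    x=blob(mask(t,k),a);y=blob(mask(s,k),b);print(k,x[1:],y[1:],tri([(T,x[1]),(S,y[1])]))
print('plate',onplane(T,(385,222),.018),onplane(S,(146,154),.018))
for p in((255,234),(156,233),(263,62),(165,62)):print(onplane(T,p,.06))
E
```

```text
orange (array([304.4024, 229.0976]), array([299, 224,  12,  11,  82], dtype=int32)) (array([220.0968, 150.8871]), array([215, 146,  10,  15,  62], dtype=int32)) (array([ 0.4636, -0.0626,  0.0856]), [np.float64(0.6433759249571988), np.float64(0.589196307459825)])
red (array([223.1221, 211.7965]), array([216, 205,  15,  15, 172], dtype=int32)) (array([287.5188, 181.3812]), array([281, 175,  14,  14, 160], dtype=int32)) (array([0.5075, 0.1699, 0.0823]), [np.float64(0.2533598928554656), np.float64(0.24542592972797375)])
plate [ 0.4902 -0.318   0.018 ] [ 0.5012 -0.3119  0.018 ]
[0.4457 0.0763 0.06  ]
[0.4417 0.3645 0.06  ]
[0.9627 0.0654 0.06  ]
[0.9543 0.3605 0.06  ]
```

Emit:
{"name": "send_rows", "arguments": {"offset": [[100,-10,-160],[200,-20,-318],[200,-20,-318],[200,-20,-318],[200,-20,-318],[200,-20,-318],[200,-20,-318],[300,-20,-350],[400,-20,-390],[500,-20,-430],[587,-17,-461],[587,-17,-461],[587,-17,-461],[587,-17,-461],[587,-17,-461],[587,-17,-461],[587,-17,-461],[587,-17,-461],[587,-17,-461],[587,-17,-461]], "yaw": [5,10,15,20,25,30,35,40,45,45,45,45,45,45,45,45,45,45,45,45], "gripper": [1,1,1,1,1,1,1,1,1,1,1,1,1,1,1,1,1,1,1,1]}}

```text
clock: 2.1
eef_pos: [0.4654, 0.0586, 0.2605]
tool_rot: [[0.454, -0.0, -0.891], [0.891, -0.0, 0.454], [-0.0, -1.0, 0.0]]
wrist_force: [0.3, -0.8, -0.1]
width: 0.0878
```

```bash
python3 - <<'E'
from h import *
s=get_state();print(s['eef_pos'],s['tool_rot'],s['qpos'],s['dq'])
im,c=snap('wrist','w1')
print(proj(c,[[.4636,-.0626,.0856],[.5075,.1699,.0823]]))
E
```

```text
[0.4654 0.0586 0.2605] [[ 0.4538 -0.0003 -0.8911]
 [ 0.8911 -0.0002  0.4538]
 [-0.0003 -1.      0.0002]] [ 0.5465  0.0008 -0.3954  0.     -1.175  -2.5883] [-0.0036 -0.0006  0.0003  0.0011  0.0007 -0.0026]
[[154.1321 223.0749]
 [377.5712 159.947 ]]
```

View pics/w1.png

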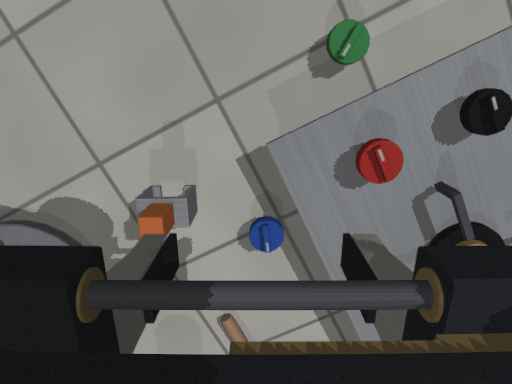

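w1 shows the puller grip at (155,218), the red knob on the hob at (380,160), the black knob at (486,112), and the blue and green look-alikes at (267,235) and (349,42). I'll take a second wrist view for parallax.

Emit:
{"name": "send_rows", "arguments": {"offset": [[-50,0,0],[-90,0,0],[-90,0,0],[-90,0,0],[-90,0,0]], "yaw": [0,0,0,0,0], "gripper": [1,1,1,1,1]}}

```text
clock: 2.65
eef_pos: [0.4251, -0.0209, 0.2608]
tool_rot: [[0.453, 0.001, -0.891], [0.891, 0.0, 0.453], [0.0, -1.0, -0.0]]
wrist_force: [0.3, 0.8, 0.2]
width: 0.0878
```

```bash
cat > fit.py <<'E'
from h import *
def box(c,yaw,hx,hy,z0,z1):
    C,S=np.cos(yaw),np.sin(yaw)
    return np.array([[c[0]+C*a-S*b,c[1]+S*a+C*b,z] for a in(-hx,hx) for b in(-hy,hy) for z in(c[2]+z0,c[2]+z1)])
def cyl(c,r,z0,z1):
    t=np.linspace(0,2*np.pi,40,endpoint=False)
    return np.array([[c[0]+r*np.cos(q),c[1]+r*np.sin(q),c[2]+z] for z in(z0,z1) for q in t])
def grip(p): return [box(p[:3],p[3],.013,.013,-.022,.022)]
def knob(p): return [cyl(p[:3],.022,-.005,.011)]+[box(p[:3],p[3],.018,.004,.011,.019)]
def fit(views,model,p0):  # views [(cam,mask)]; IoU maximised
    roi=[];F=4
    for cm,m in views:
        x,y,w,h=cv2.boundingRect(m);x-=12;y-=12;w+=24;h+=24
        M=cv2.warpAffine(m.astype(np.float32),np.float32([[1,0,-x],[0,1,-y]]),(w,h));roi.append((cm,x,y,w,h,M))
    def cost(p):
        e=0
        for cm,x,y,w,h,M in roi:
            R=np.zeros((h*F,w*F),np.uint8)
            for P in model(p):
                u=cv2.convexHull(((proj(cm,P)-[x,y]+.5)*F-.5).astype(np.float32))
                cv2.fillConvexPoly(R,np.int32(np.round(u*16)),1,shift=4)
            R=cv2.resize(R.astype(np.float32),(w,h),interpolation=cv2.INTER_AREA)
            e+=1-np.minimum(R,M).sum()/np.maximum(R,M).sum()
        return e/len(roi)
    p=np.array(p0,float)
    for k in range(3):
        sx=np.vstack([p]+[p+d for d in np.diag([.006,.006,.008,.15])/(k+1)])
        r=minimize(cost,p,method='Nelder-Mead',options=dict(initial_simplex=sx,maxiter=300));p=r.x
    return p,r.fun
E
python3 - <<'E'
from fit import *
s=get_state();im2,c2=snap('wrist','w2');print(s['eef_pos'])
R=s['tool_rot'];s1=dict(tool_rot=R,eef_pos=np.array([.4654,.0586,.2605]));c1=cam('wrist',s1);im1=cv2.imread('pics/w1.png')
T,S=cam('top'),cam('scene');t,sc=cv2.imread('pics/top0.png'),cv2.imread('pics/scene0.png')
for k,mod,X,y0 in(('orange',grip,[.4636,-.0626,.0856],-.47),('red',knob,[.5075,.1699,.0823],0)):
    V=[(c,blob(mask(i,k),proj(c,X)[0])[0]) for c,i in((c1,im1),(c2,im2),(T,t),(S,sc))]
    print(k,[cv2.boundingRect(m) for _,m in V])
    for n,v in(('wrist',V[:2]),('static',V[2:]),('all',V)):
        p,f=fit(v,mod,X+[y0]);print(n,p,np.degrees(p[3]),f)
E
```

```text
[ 0.4251 -0.0209  0.2608]Traceback (most recent call last):
  File "<stdin>", line 6, in <module>
  File "h.py", line 32, in blob
    i=min([i for i in range(1,n) if st[i,4]>20],key=lambda i:np.hypot(*(c[i]-near)))
ValueError: min() iterable argument is empty
```

```bash
python3 - <<'E'
from fit import *
im1=cv2.imread('pics/w1.png');im2=cv2.imread('pics/w2.png')
for (u,v) in((155,213),(150,228),(168,215)):print(im1[v,u],cv2.cvtColor(im1[v:v+1,u:u+1],cv2.COLOR_BGR2HSV)[0,0])
for (u,v) in((380,175),(370,155)):print(im1[v,u],cv2.cvtColor(im1[v:v+1,u:u+1],cv2.COLOR_BGR2HSV)[0,0])
E
```

```text
[ 34  59 108] [ 10 175 108]
[ 53  93 171] [ 10 176 171]
[ 32  57 103] [ 11 176 103]
[29 30 95] [  0 177  95]
[25 27 94] [  1 187  94]
```

View pics/w2.png

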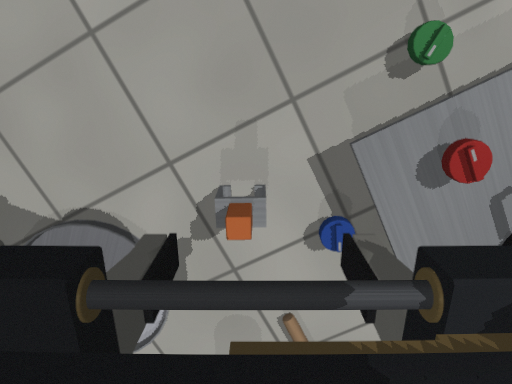

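w2 shows the grip at (239,222), with the bridge lying along the image x-axis. That puts the puller's y-axis along the jaws. The red knob is at (467,161). My saturation threshold was too strict, so I'll loosen it.

```bash
sed -i "s/s>190/s>130/; s/return (l==i).astype(np.uint8),c\[i\]/return cv2.morphologyEx((l==i).astype(np.uint8),cv2.MORPH_CLOSE,np.ones((7,7))),c[i]/" h.py
python3 - <<'E'
from fit import *
s=get_state();R=s['tool_rot'];c2=cam('wrist',s);s1=dict(tool_rot=R,eef_pos=np.array([.4654,.0586,.2605]));c1=cam('wrist',s1);im1=cv2.imread('pics/w1.png');im2=cv2.imread('pics/w2.png')
print(s['eef_pos'],R)
T,S=cam('top'),cam('scene');t,sc=cv2.imread('pics/top0.png'),cv2.imread('pics/scene0.png')
for k,mod,X,y0 in(('orange',grip,[.4636,-.0626,.0856],-.47),('red',knob,[.5075,.1699,.0823],0)):
    V=[(c,blob(mask(i,k),proj(c,X)[0])[0]) for c,i in((c1,im1),(c2,im2),(T,t),(S,sc))]
    print(k,[cv2.boundingRect(m) for _,m in V])
    for n,v in(('wrist',V[:2]),('static',V[2:]),('all',V)):
        p,f=fit(v,mod,X+[y0]);print(n,p,np.degrees(p[3]),f)
E
```

```text
[ 0.4252 -0.0206  0.2607] [[ 0.4528  0.0003 -0.8916]
 [ 0.8916  0.0001  0.4528]
 [ 0.0002 -1.     -0.0002]]
orange [(138, 204, 37, 33), (226, 203, 26, 37), (299, 224, 13, 12), (214, 145, 11, 17)]
wrist [ 0.4666 -0.0652  0.0688 -0.5207] -29.833743215331495 0.14748087525367737
static [ 0.4629 -0.0657  0.0731 -0.4575] -26.21501981715454 0.13344523310661316
all [ 0.4641 -0.064   0.0741 -0.5069] -29.04545948224062 0.16390351951122284
red [(356, 139, 47, 44), (442, 139, 50, 44), (216, 205, 15, 15), (281, 175, 14, 14)]
wrist [0.5116 0.1734 0.0719 0.0151] 0.8640559440542375 0.07182058691978455
static [0.507  0.1694 0.0781 0.0394] 2.259823568570691 0.1252322494983673
all [0.5078 0.1703 0.0782 0.0434] 2.4881326624461604 0.11497695744037628
```

```bash
python3 - <<'E'
from fit import *
s=get_state();R=s['tool_rot'];c2=cam('wrist',s);s1=dict(tool_rot=R,eef_pos=np.array([.4654,.0586,.2605]));c1=cam('wrist',s1);im1=cv2.imread('pics/w1.png');im2=cv2.imread('pics/w2.png')
T,S=cam('top'),cam('scene');t,sc=cv2.imread('pics/top0.png'),cv2.imread('pics/scene0.png')
out=[]
for k,mod,X,y0,z in(('orange',grip,[.4636,-.0626,.0856],-.47,.074),('red',knob,[.5075,.1699,.0823],0,.079)):
    for n,c,i in(('w1',c1,im1),('w2',c2,im2),('top',T,t),('sc',S,sc)):
        m=blob(mask(i,k),proj(c,X)[0])[0]
        g=lambda p:mod([p[0],p[1],z,p[3]])
        p,f=fit([(c,m)],g,X+[y0]);q=proj(c,np.vstack(g(p)))
        print(k,n,p[[0,1]],np.degrees(p[3]),f,cv2.boundingRect(m),q.min(0),q.max(0))
        if n in('w1','w2'):
            F=8;x,y,w,h=cv2.boundingRect(m);x-=8;y-=8
            cr=cv2.resize(i[y:y+48,x:x+48],None,fx=F,fy=F,interpolation=0)
            cn=cv2.findContours(cv2.resize(m[y:y+48,x:x+48],None,fx=F,fy=F,interpolation=0),0,1)[0];cv2.drawContours(cr,cn,-1,(0,255,0),1)
            for P in g(p):
                hu=cv2.convexHull(((proj(c,P)-[x,y]+.5)*F).astype(np.float32));cv2.polylines(cr,[np.int32(hu)],True,(255,255,0),1)
            out.append(cr[:384,:384])
cv2.imwrite('pics/fit.png',cv2.resize(np.vstack([np.hstack(out[:2]),np.hstack(out[2:])]),(600,600)))
E
```

```text
orange w1 [ 0.4657 -0.0646] -33.884283803577375 0.23060071468353271 (138, 204, 37, 33) [137.4928 201.5063] [174.1708 242.3984]
orange w2 [ 0.4647 -0.0635] -30.290386102234056 0.08278441429138184 (226, 203, 26, 37) [224.9972 200.8431] [252.4765 240.4707]
orange top [ 0.4631 -0.0659] -23.966424048487866 0.1123208999633789 (299, 224, 13, 12) [297.574  223.2467] [311.5246 235.7401]
orange sc [ 0.4631 -0.0645] -43.62406906155518 0.12325036525726318 (214, 145, 11, 17) [213.2467 144.1367] [224.9625 161.916 ]
red w1 [0.5085 0.1705] -5.826022954145038 0.09966468811035156 (356, 139, 47, 44) [353.9981 137.1674] [403.6284 184.0386]
red w2 [0.5092 0.1714] -5.117878620191651 0.09995114803314209 (442, 139, 50, 44) [440.8501 137.7595] [493.7071 184.1766]
red top [0.5071 0.1688] 7.080556441527736 0.09076535701751709 (216, 205, 15, 15) [215.2981 204.2441] [231.1535 219.714 ]
red sc [0.5066 0.1699] -2.1070007279490874 0.1549432873725891 (281, 175, 14, 14) [279.7294 173.0257] [295.0287 188.7706]
```

View pics/fit.png

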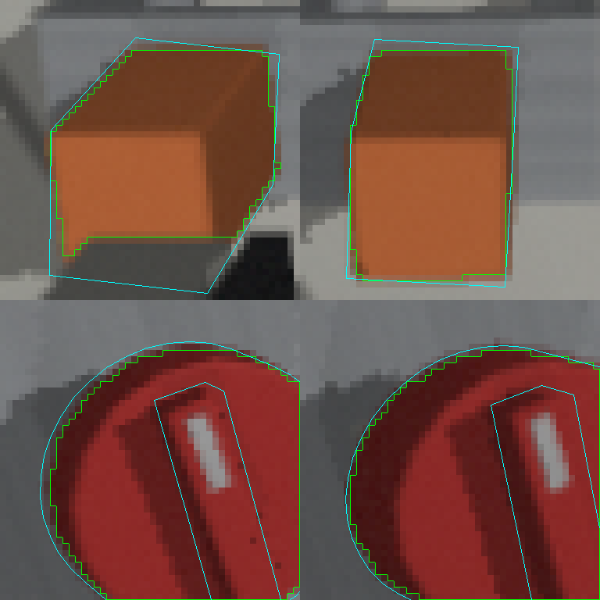

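The w2 overlay fits the grip well. The block's edges are parallel to the image rows, so the puller yaw is -27° and the jaws are already aligned. The puller is at about (0.4647, -0.0637) and the knob at about (0.508, 0.170). The knob fits are about one pixel too large, which is acceptable. I'll move in to grasp.

Emit:
{"name": "send_rows", "arguments": {"offset": [[-20,30,-40],[-20,60,-55],[-20,90,-55],[-20,115,-55],[-20,135,-55],[-20,155,-55],[-20,170,-55],[-20,180,-55],[-20,185,-55],[-20,185,-55],[-20,185,-55],[-20,185,-55],[-20,185,-55],[-20,185,-55],[-20,185,-55],[-20,185,-55],[-20,185,-55],[-20,185,-55]], "yaw": [0,0,0,0,0,0,0,0,0,0,0,0,0,0,0,0,0,0], "gripper": [1,1,1,1,1,1,1,1,1,1,0,0,0,0,0,0,0,0]}}

```text
clock: 4.5
eef_pos: [0.4647, -0.0635, 0.0756]
tool_rot: [[0.453, -0.0, -0.892], [0.892, -0.0, 0.453], [-0.0, -1.0, 0.0]]
wrist_force: [0.4, -0.2, 0.5]
width: 0.0293
```

Emit:
{"name": "send_rows", "arguments": {"offset": [[0,0,0],[0,0,0],[0,0,0],[0,0,0]], "yaw": [0,0,0,0], "gripper": [0,0,0,0]}}

```text
clock: 4.9
eef_pos: [0.4647, -0.0635, 0.0755]
tool_rot: [[0.453, -0.0, -0.892], [0.892, -0.0, 0.453], [-0.0, -1.0, 0.0]]
wrist_force: [-0.8, 0.3, -2.4]
width: 0.0257
```

```bash
python3 - <<'E'
from fit import *
R=np.array([[.4538,-.0003,-.8911],[.8911,-.0002,.4538],[-.0003,-1,.0002]])
c1=cam('wrist',dict(tool_rot=R,eef_pos=np.array([.4654,.0586,.2605])));c2=cam('wrist',dict(tool_rot=R,eef_pos=np.array([.4252,-.0207,.2607])))
for n,f,c,a,b in(('front w1','w1',c1,(272,142),(508,31)),('front w2','w2',c2,(358,141),(508,70)),('right w1','w1',c1,(270,150),(308,228)),('right w2','w2',c2,(354,150),(395,232)),('right top','top0',cam('top'),(255,225),(262,70)),('front top','top0',cam('top'),(160,232),(250,234)),('left top','top0',cam('top'),(156,225),(164,70))):
    g=cv2.GaussianBlur(cv2.imread(f'pics/{f}.png',0),(3,3),0);e=cv2.Canny(g,25,70)
    y,x=np.nonzero(e);P=np.c_[x,y].astype(float);a,b=np.array(a,float),np.array(b,float);u=(b-a)/np.linalg.norm(b-a);nn=np.array([-u[1],u[0]])
    for w in(5,2):
        t=(P-a)@u;k=(abs((P-a)@nn)<w)&(t>0)&(t<np.linalg.norm(b-a));Q=P[k]
        l=cv2.fitLine(Q.astype(np.float32),cv2.DIST_HUBER,0,.01,.01).ravel();u=l[:2]*np.sign(l[:2]@u);nn=np.array([-u[1],u[0]]);L=np.linalg.norm(b-a);a=l[2:]+u*((a-l[2:])@u)
        b=a+u*L
    A,B=onplane(c,a,.06),onplane(c,b,.06);d=B-A
    print(n,k.sum(),A[:2],B[:2],(np.degrees(np.arctan2(d[1],d[0]))+45)%90-45)
E
```

```text
front w1 502 [0.4459 0.0835] [0.4498 0.3341] -0.895495620310669
front w2 196 [0.4471 0.0846] [0.4499 0.2464] -0.969198878097103
right w1 113 [0.4543 0.0766] [0.5537 0.0748] -1.0471860832619768
right w2 100 [0.4542 0.0771] [0.5636 0.075 ] -1.1124057080852765
right top 169 [0.4718 0.0743] [0.9379 0.0674] -0.8494818582818056
front top 85 [0.4507 0.353 ] [0.4453 0.0908] -1.1954227745162314
left top 147 [0.4652 0.3745] [0.9298 0.3698] -0.5773003334008209
```

Emit:
{"name": "send_rows", "arguments": {"offset": [[0,-10,0],[0,-30,0],[0,-50,0],[0,-70,0],[0,-85,0],[0,-90,0],[0,-90,0],[0,-90,0]], "yaw": [0,0,-3,-8,-14,-20,-26,-26], "gripper": [0,0,0,0,0,0,0,0]}}

```text
clock: 5.7
eef_pos: [0.4649, -0.0634, 0.1665]
tool_rot: [[0.014, 0.001, -1.0], [1.0, 0.0, 0.014], [0.0, -1.0, -0.001]]
wrist_force: [-0.5, -0.2, -0.8]
width: 0.0258
```

The hob yaw is about -1.0°. The edges give a spindle at (0.5076, 0.1708), which agrees with the knob fit. I'll hold the puller beyond the knob so both appear on the camera's centre line, to check the lateral alignment.

Emit:
{"name": "send_rows", "arguments": {"offset": [[0,-30,0],[0,-60,-10],[30,-94,-30],[70,-94,-60],[110,-94,-90],[150,-94,-120],[190,-94,-132],[220,-94,-132],[236,-94,-132],[236,-94,-132],[236,-94,-132],[236,-94,-132]], "yaw": [0,0,0,0,0,0,0,0,0,0,0,0], "gripper": [0,0,0,0,0,0,0,0,0,0,0,0]}}

```text
clock: 6.9
eef_pos: [0.6003, 0.1694, 0.2599]
tool_rot: [[0.017, 0.0, -1.0], [1.0, -0.0, 0.017], [-0.0, -1.0, -0.0]]
wrist_force: [0.3, -0.3, -1.5]
width: 0.0261
```

```bash
python3 - <<'E'
from fit import *
s=get_state();im,c=snap('wrist','w3');R=s['tool_rot'];print(s['eef_pos'],R[:,0])
X=[.508,.1705,.079];m=blob(mask(im,'red'),proj(c,X)[0])[0];print(cv2.boundingRect(m))
for z in(None,.079):
    p,f=fit([(c,m)],(lambda p:knob([p[0],p[1],z or p[2],p[3]])),X+[-.017]);print('knob',p,f,'in tool',R.T@(p[:3]-s['eef_pos']))
P=s['eef_pos'];print(proj(c,[P,P+[0,0,-.0165]]))
m=mask(im,'orange');n,l,st,ce=cv2.connectedComponentsWithStats(m);print(st[1:][st[1:,4]>30],ce[1:][st[1:,4]>30])
E
```

```text
[0.6003 0.1694 0.2599] [ 0.0173  0.9998 -0.0001]
(234, 50, 48, 50)
knob [0.5082 0.1704 0.0668 0.2166] 0.02026468515396118 in tool [-0.0006  0.1931  0.0921]
knob [0.509  0.1705 0.0796 0.0998] 0.07223260402679443 in tool [-0.0005  0.1803  0.0913]
[[258.1632 264.5943]
 [258.2313 248.5659]]
[[ 229  225   62   56 3125]
 [ 231  310   57    5  278]] [[259.2179 253.8544]
 [259.1007 311.964 ]]
```

View pics/w3.png

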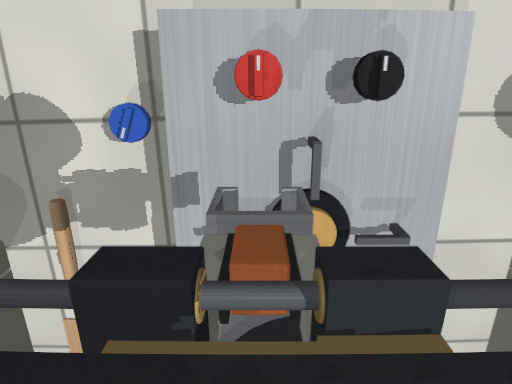

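w3 shows the knob at (258,75) and the held puller centred at u≈259.5, straight and symmetrical. The lateral mismatch is only about 1 mm. Next I'll work out the grip's offset along the slot and the approach.

```bash
python3 - <<'E'
from fit import *
s=get_state();c=cam('wrist',s);R=s['tool_rot'];P=s['eef_pos']
for off in(-.003,0,.003):
    e=[P+R@np.array([x,y,.013+off]) for x in(-.013,.013) for y in(.0015+.022,.0015-.022)]
    b=[P+R@np.array([x,y,.018+off]) for x in(-.029,.029) for y in(.0755-.052,.0755)]
    print(off,proj(c,e).round(1).tolist(),proj(c,b).round(1).tolist())
im=cv2.imread('pics/w3.png');print(im[215:262:1,260,2]);print(im[186:232,215,1])
d=np.array([.43,.1705,.20])-P;print(R.T@d*1000)
E
```

```text
-0.003 [[234.3, 226.0], [226.9, 268.9], [282.1, 226.0], [289.2, 268.9]] [[204.5, 217.5], [216.3, 188.6], [312.0, 217.4], [300.4, 188.6]]
0 [[234.2, 220.9], [226.7, 262.6], [282.3, 220.9], [289.4, 262.5]] [[204.2, 212.3], [216.1, 184.4], [312.3, 212.2], [300.6, 184.4]]
0.003 [[234.1, 215.8], [226.4, 256.2], [282.4, 215.7], [289.6, 256.1]] [[203.9, 207.1], [216.0, 180.2], [312.5, 207.0], [300.8, 180.2]]
[ 97  98  98  97  95  94  95  93  94 100 114 117 116 115 116 115 116 116
 115 115 116 116 114 115 116 115 116 115 115 116 116 117 116 116 116 115
 116 116 117 116 116 116 116 116 116 116 114]
[165 165 165 162 155 132 104  91  91  92  91  92  89  84  92  93  92  90
  81  81  79  79  75  67  68  84  83  83  89 109 108 109 110 106 105 104
 103 106 109 109 109 109 108 110 111 112]
[ -1.8393  59.8708 170.3462]
```

Emit:
{"name": "send_rows", "arguments": {"offset": [[-1,0,20],[-1,0,60],[-1,0,100],[-1,0,140],[-1,0,165],[-1,0,175],[-1,20,175],[-1,60,175],[-1,95,175],[-1,112,175],[-1,120,175],[-1,120,175],[-1,120,175],[-1,120,175]], "yaw": [0,0,0,0,0,0,0,0,0,0,0,0,0,0], "gripper": [0,0,0,0,0,0,0,0,0,0,0,0,0,0]}}

```text
clock: 8.35
eef_pos: [0.4263, 0.1727, 0.1408]
tool_rot: [[0.016, 0.002, -1.0], [1.0, 0.001, 0.016], [0.001, -1.0, -0.002]]
wrist_force: [0.5, -1.6, -1.6]
width: 0.026
```

```bash
python3 - <<'E'
from fit import *
s=get_state();print(s['eef_pos'],s['tool_rot'][:,0],s['qpos'],(s['tool_rot'].T@(np.array([.506,.1698,.1400])-s['eef_pos']))*1000)
E
```

```text
[0.4263 0.1727 0.1408] [0.0159 0.9999 0.0015] [ 0.8153  0.1    -0.5915  0.0003 -0.877  -2.4022] [ -1.6338   0.8997 -79.742 ]
```

Emit:
{"name": "send_rows", "arguments": {"offset": [[-1.5,1,0],[-1.5,1,-8],[-1.5,1,-16],[-1.5,1,-24],[-1.5,1,-32],[-1.5,1,-40],[-1.5,1,-46],[-1.5,1,-50],[-1.5,1,-50],[-1.5,1,-50]], "yaw": [0,0,0,0,0,0,0,0,0,0], "gripper": [0,0,0,0,0,0,0,0,0,0]}}

```text
clock: 9.35
eef_pos: [0.4753, 0.1698, 0.1384]
tool_rot: [[0.016, -0.0, -1.0], [1.0, -0.0, 0.016], [-0.0, -1.0, 0.0]]
wrist_force: [-0.3, -0.5, -1.3]
width: 0.0261
```

```bash
python3 - <<'E'
from fit import *
s=get_state();print(s['eef_pos'],s['tool_rot'][:,0],s['wrist_force'],s['wrist_torque'],(s['tool_rot'].T@(np.array([.506,.1698,.1400])-s['eef_pos']))*1000)
E
```

```text
[0.4753 0.1698 0.1384] [ 0.0161  0.9999 -0.0002] [-0.3405 -0.4969 -1.2651] [-0.0124  0.0429 -0.0306] [  0.5189  -1.5741 -30.691 ]
```

Emit:
{"name": "send_rows", "arguments": {"offset": [[0.5,-1.5,-4],[0.5,-1.5,-9],[0.5,-1.5,-14],[0.5,-1.5,-19],[0.5,-1.5,-24],[0.5,-1.5,-28],[0.5,-1.5,-31],[0.5,-1.5,-31],[0.5,-1.5,-31],[0.5,-1.5,-31]], "yaw": [0,0,0,0,0,0,0,0,0,0], "gripper": [0,0,0,0,0,0,0,0,0,0]}}

```text
clock: 10.35
eef_pos: [0.5063, 0.1699, 0.14]
tool_rot: [[0.016, -0.0, -1.0], [1.0, -0.0, 0.016], [-0.0, -1.0, 0.0]]
wrist_force: [0.5, 0.5, -1.6]
width: 0.0258
```

```bash
python3 - <<'E'
from fit import *
s=get_state();print(s['eef_pos'],s['tool_rot'][:,0],s['wrist_force'],s['wrist_torque'])
for n in('scene','top'):
    im,c=snap(n,n+'1')
    m,ct,st=blob(mask(im,'red'),proj(c,[.508,.1705,.079])[0]);print(n,ct,st)
a=cv2.imread('pics/scene1.png')[140:220,235:345];b=cv2.imread('pics/top1.png')[165:245,170:280]
cv2.imwrite('pics/in.png',cv2.resize(np.hstack([a,b]),None,fx=3.6,fy=3.6,interpolation=cv2.INTER_CUBIC))
E
```

```text
[0.5063 0.1699 0.14  ] [ 0.0158  0.9999 -0.0001] [ 0.5069  0.5214 -1.555 ] [-0.0264 -0.0462  0.0167]
scene [286.8725 183.402 ] [281 179  14  10 102]
top [358.0453 139.9164] [343 126  31  28 574]
```

View pics/in.png

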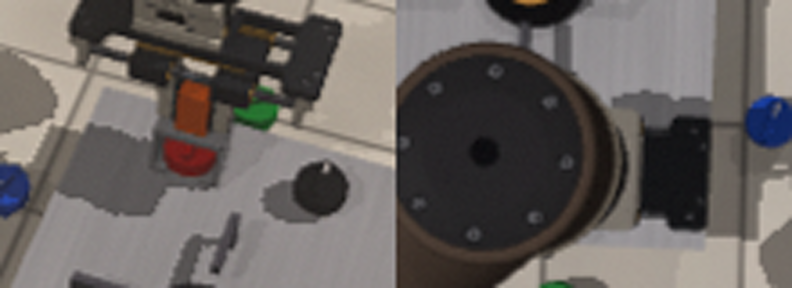

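The scene crop shows the red knob's head inside the stirrup under the bridge, and the forces are near zero. I'll pull straight up, slowly.

Emit:
{"name": "send_rows", "arguments": {"offset": [[0,-2,0],[0,-4,0],[0,-5,0],[0,-6,0],[0,-7,0],[0,-8,0],[0,-9,0],[0,-10,0]], "yaw": [0,0,0,0,0,0,0,0], "gripper": [0,0,0,0,0,0,0,0]}}

```text
clock: 11.25
eef_pos: [0.5058, 0.1697, 0.1496]
tool_rot: [[0.016, -0.002, -1.0], [1.0, -0.001, 0.016], [-0.001, -1.0, 0.002]]
wrist_force: [0.4, 1.4, -13.5]
width: 0.0258
```

Emit:
{"name": "send_rows", "arguments": {"offset": [[0,-1,0],[0,-2,0],[0,-3,0],[0,-4,0],[0,-5,0],[0,-6,0],[0,-7,0],[0,-8,0],[0,-9,0],[0,-10,0],[0,-11,0],[0,-12,0],[0,-13,0],[0,-14,0],[0,-14,0],[0,-14,0]], "yaw": [0,0,0,0,0,0,0,0,0,0,0,0,0,0,0,0], "gripper": [0,0,0,0,0,0,0,0,0,0,0,0,0,0,0,0]}}

```text
clock: 12.85
eef_pos: [0.5065, 0.1699, 0.1641]
tool_rot: [[0.016, 0.0, -1.0], [1.0, 0.0, 0.016], [0.0, -1.0, -0.0]]
wrist_force: [-0.5, -0.4, -1.5]
width: 0.0261
```

```bash
python3 - <<'E'
from fit import *
s=get_state();print(s['eef_pos'],s['tool_rot'][:,1],s['wrist_force'],s['wrist_torque'])
im,c=snap('scene','scene2')
m,ct,st=blob(mask(im,'red'),proj(c,[.508,.1705,.1])[0]);print(ct,st,proj(c,[[.508,.1705,.079],[.508,.1705,.099]]))
E
```

```text
[0.5065 0.1699 0.1641] [ 0.  0. -1.] [-0.4563 -0.3607 -1.5358] [-0.0195 -0.0275  0.0251]
[287.4322 178.7203] [281 173  15  12 118] [[287.3204 182.2693]
 [287.8302 177.9954]]
```

The pull peaked at about 13.5 N and then dropped off, and the head rose about 19 mm, so the knob has popped off. Next I'll fit the plate while lifting clear.

```bash
python3 - <<'E'
from fit import *
for n,ctr in(('top',(385,222)),('scene',(146,154))):
    im=cv2.imread(f'pics/{n}0.png');c=cam(n)
    e=cv2.Canny(cv2.GaussianBlur(cv2.cvtColor(im,6),(3,3),0),20,60);y,x=np.nonzero(e)
    W=np.array([onplane(c,(a,b),.018) for a,b in zip(x,y)]);c0=np.array([.495,-.315])
    r0=np.linalg.norm(W[:,:2]-c0,axis=1);W=W[(r0>.085)&(r0<.135),:2]
    for R in(.098,.105,.108,.112):
        f=least_squares(lambda p:np.linalg.norm(W-p[:2],axis=1)-p[2],[*c0,R],loss='cauchy',f_scale=.0015);print(n,len(W),f.x,f.cost)
E
```

```text
top 620 [ 0.4901 -0.3102  0.1059] 0.0018794910900869703
top 620 [ 0.4901 -0.3102  0.1059] 0.0018794910864029476
top 620 [ 0.4908 -0.3157  0.1102] 0.0018588459503177859
top 620 [ 0.4908 -0.3157  0.1102] 0.001858845948953393
scene 498 [ 0.4981 -0.3125  0.1008] 0.0018070380168039974
scene 498 [ 0.49   -0.3166  0.108 ] 0.0016868854029260096
scene 498 [ 0.49   -0.3166  0.108 ] 0.0016868854034407204
scene 498 [ 0.4982 -0.3145  0.1139] 0.0015886566428478198
```

Emit:
{"name": "send_rows", "arguments": {"offset": [[0,-2,0],[0,-5,0],[0,-10,0],[0,-16,0],[0,-22,0],[0,-28,0],[0,-33,0],[0,-36,0],[0,-38,0],[0,-38,0]], "yaw": [0,0,0,0,0,0,0,0,0,0], "gripper": [0,0,0,0,0,0,0,0,0,0]}}

```text
clock: 13.9
eef_pos: [0.5065, 0.17, 0.2023]
tool_rot: [[0.016, 0.0, -1.0], [1.0, 0.0, 0.016], [0.0, -1.0, -0.0]]
wrist_force: [-0.1, -1.1, -2.8]
width: 0.0259
```

Emit:
{"name": "send_rows", "arguments": {"offset": [[-2,0,0],[-6,0,0],[-12,0,0],[-20,0,0],[-30,0,0],[-42,0,1],[-56,0,1],[-72,0,1],[-90,0,2],[-110,0,2],[-130,0,3],[-150,0,3],[-170,0,3],[-190,0,4],[-210,0,4],[-230,0,4],[-250,0,5],[-270,0,5],[-290,0,6],[-310,0,6]], "yaw": [0,0,0,0,0,0,0,0,0,0,0,0,0,0,0,0,0,0,0,0], "gripper": [0,0,0,0,0,0,0,0,0,0,0,0,0,0,0,0,0,0,0,0]}}

```text
clock: 15.9
eef_pos: [0.4949, -0.1417, 0.2022]
tool_rot: [[0.016, 0.0, -1.0], [1.0, 0.0, 0.016], [0.0, -1.0, -0.0]]
wrist_force: [0.5, 0.1, -2.4]
width: 0.0259
```

Emit:
{"name": "send_rows", "arguments": {"offset": [[-18,0,0],[-36,0,0],[-52,0,0],[-68,0,1],[-84,0,1],[-100,0,1],[-114,0,2],[-128,0,2],[-140,0,2],[-150,0,3],[-158,0,3],[-165,0,3],[-170,0,3],[-173,0,3],[-175,0,3],[-175,0,3],[-175,0,3],[-175,0,3]], "yaw": [0,0,0,0,0,0,0,0,0,0,0,0,0,0,0,0,0,0], "gripper": [0,0,0,0,0,0,0,0,0,0,0,0,0,0,0,0,0,0]}}

```text
clock: 17.7
eef_pos: [0.4898, -0.3146, 0.2021]
tool_rot: [[0.016, 0.0, -1.0], [1.0, 0.0, 0.016], [0.0, -1.0, -0.0]]
wrist_force: [-0.5, -1.4, -2.6]
width: 0.0257
```

```bash
python3 - <<'E'
from fit import *
s=get_state();P=s['eef_pos'];print(P,s['tool_rot'],s['wrist_force'],s['qpos'])
im,c=snap('scene','scene3');iw,cw=snap('wrist','w4')
m,ct,st=blob(mask(im,'red'),proj(c,P+[0,0,-.047])[0]);print(ct,st,proj(c,P+[0,0,-.047]))
x,y=map(int,ct);a=cv2.resize(im[y-50:y+30,x-50:x+50],None,fx=4,fy=4,interpolation=cv2.INTER_CUBIC);b=cv2.resize(iw,(400,320))
cv2.imwrite('pics/carry.png',np.hstack([a,b]))
E
```

```text
[ 0.4898 -0.3146  0.2021] [[ 0.0155  0.     -0.9999]
 [ 0.9999  0.      0.0155]
 [ 0.     -1.     -0.    ]] [-0.4703 -1.3558 -2.6203] [-0.2353  0.2379 -0.2573 -0.     -1.0756 -1.351 ]
[137.8706 125.6706] [133 121  11  10  85] [[138.7134 120.9347]]
```

View pics/carry.png

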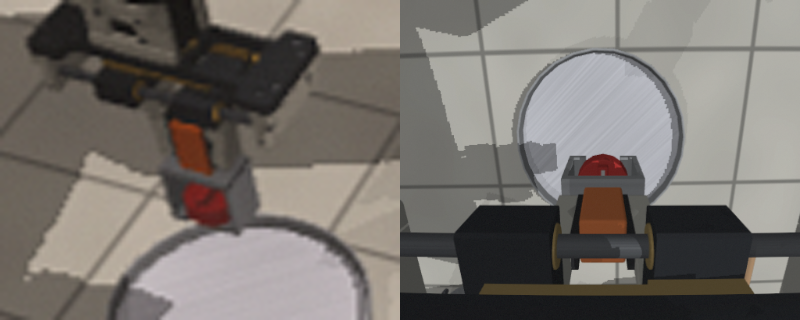

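The knob hangs upright on the lips inside the stirrup, and the plate is directly below, with its near rim visible at about (257,60) in full-resolution wrist pixels.

```bash
python3 - <<'E'
from fit import *
s=get_state();P=s['eef_pos'];R=s['tool_rot'];c=cam('wrist',s);im=cv2.imread('pics/w4.png')
e=cv2.Canny(cv2.GaussianBlur(cv2.cvtColor(im,6),(3,3),0),20,60);e[230:]=0;y,x=np.nonzero(e)
W=np.array([onplane(c,q,.018) for q in zip(x,y)])[:,:2];c0=np.array([.492,-.315]);r=np.linalg.norm(W-c0,axis=1);W=W[(r>.085)&(r<.135)]
for r0 in(.104,.108,.113):
    f=least_squares(lambda p:np.linalg.norm(W-p[:2],axis=1)-p[2],[*c0,r0],loss='cauchy',f_scale=.001);print(len(W),f.x,f.cost)
m=blob(mask(im,'red'),(257,190))[0];print(cv2.boundingRect(m))
for off in(-.003,0,.003,.006,.009):
    q=proj(c,cyl([0,0,0],.022,.0,.016)@np.diag([1,1,1])@np.eye(3)*0+[(P+R@np.array([a[0],.0705-a[2],a[1]+off])) for a in cyl([0,0,0],.022,0,.016)]);print(off,q.min(0),q.max(0))
E
```

```text
2177 [ 0.4913 -0.3168  0.1067] 0.0032225677997530645
2177 [ 0.4884 -0.32    0.1042] 0.0031877505979494543
2177 [ 0.4884 -0.32    0.1042] 0.0031877506046948975
(229, 185, 62, 26)
-0.003 [224.2733 185.1182] [292.4257 255.2773]
0 [224.1178 180.8194] [292.5722 251.2549]
0.003 [223.9612 176.4848] [292.7196 247.1967]
0.006 [223.8037 172.1141] [292.868  243.1023]
0.009 [223.6452 167.707 ] [293.0174 238.9713]
```

The knob is centred in the puller and within about 3 mm of the plate's centre. Lowering now.

Emit:
{"name": "send_rows", "arguments": {"offset": [[0,2,0],[0,6,0],[0,12,0],[0,20,0],[0,30,0],[0,42,0],[0,54,0],[0,66,0],[0,76,0],[0,85,0],[0,93,0],[0,100,0],[0,104,0],[0,107,0],[0,109,0],[0,110,0],[0,110,0],[0,110,0]], "yaw": [0,0,0,0,0,0,0,0,0,0,0,0,0,0,0,0,0,0], "gripper": [0,0,0,0,0,0,0,0,0,0,0,0,0,0,0,0,0,0]}}

```text
clock: 19.6
eef_pos: [0.4899, -0.3149, 0.0923]
tool_rot: [[0.016, 0.0, -1.0], [1.0, -0.0, 0.016], [-0.0, -1.0, -0.0]]
wrist_force: [-0.1, 0.2, -1.6]
width: 0.0261
```

Emit:
{"name": "send_rows", "arguments": {"offset": [[0,1,0],[0,2,0],[0,3,0],[0,4,0],[0,5,0],[0,6,0],[0,7,0],[0,8,0],[0,8,0],[0,8,0],[0,8,0]], "yaw": [0,0,0,0,0,0,0,0,0,0,0], "gripper": [0,0,0,0,0,0,0,0,0,0,0]}}

```text
clock: 20.7
eef_pos: [0.4898, -0.3149, 0.0841]
tool_rot: [[0.016, 0.0, -1.0], [1.0, -0.0, 0.016], [-0.0, -1.0, -0.0]]
wrist_force: [0.5, 0.6, -1.3]
width: 0.026
```

```bash
python3 - <<'E'
from fit import *
s=get_state();P=s['eef_pos'];print(P,s['tool_rot'],s['wrist_force'],s['wrist_torque'])
c=cam('wrist',s);im,_=snap('wrist','w5');print(cv2.boundingRect(blob(mask(im,'red'),(257,190))[0]))
R=s['tool_rot']
for dy in(0,-.0045,-.009):
    q=proj(c,[(P+R@np.array([a[0],.0705+dy-a[2],a[1]-.003])) for a in cyl([0,0,0],.022,0,.016)]);print(dy,q.min(0),q.max(0))
E
```

```text
[ 0.4898 -0.3149  0.0841] [[ 0.0158  0.0001 -0.9999]
 [ 0.9999 -0.      0.0158]
 [-0.     -1.     -0.0001]] [ 0.5492  0.5929 -1.3284] [-0.0097  0.0272  0.0251]
(229, 187, 61, 24)
0 [224.273  185.1185] [292.4253 255.2776]
-0.0045 [223.5637 187.0992] [293.1115 258.659 ]
-0.009 [222.8249 189.1597] [293.8261 262.1764]
```

The red head now shows at row 187, which means a 4.5 mm gap above the lips: the knob is standing on the plate. I'll slide the puller out away from the robot, so the knob stays in the camera's view.

Emit:
{"name": "send_rows", "arguments": {"offset": [[0,0,-1],[0,0,-3],[0,0,-6],[0,0,-10],[0,0,-14],[0,0,-18],[0,0,-22],[0,0,-26],[0,0,-30],[0,0,-34],[0,0,-38],[0,0,-43],[0,0,-48],[0,0,-53],[0,0,-57],[0,0,-58],[0,0,-58],[0,0,-58]], "yaw": [0,0,0,0,0,0,0,0,0,0,0,0,0,0,0,0,0,0], "gripper": [0,0,0,0,0,0,0,0,0,0,0,0,0,0,0,0,0,0]}}

```text
clock: 22.55
eef_pos: [0.5476, -0.3158, 0.084]
tool_rot: [[0.016, -0.0, -1.0], [1.0, 0.0, 0.016], [0.0, -1.0, 0.0]]
wrist_force: [0.4, 0.4, -2.2]
width: 0.0257
```

```bash
python3 - <<'E'
from fit import *
s=get_state();P=s['eef_pos'];print(P,s['wrist_force'])
im,c=snap('wrist','w6');m=blob(mask(im,'red'),proj(c,[.493,-.315,.023])[0])[0];print(cv2.boundingRect(m))
print(fit([(c,m)],lambda p:knob([p[0],p[1],.023,p[3]]),[.493,-.315,.023,-.017]))
cv2.imwrite('pics/w6c.png',im)
E
```

```text
[ 0.5476 -0.3158  0.084 ] [ 0.4209  0.4394 -2.1728]
(223, 95, 74, 75)
(array([ 0.4916, -0.3143,  0.0225,  0.0213]), np.float64(0.07343333959579468))
```

View pics/w6c.png

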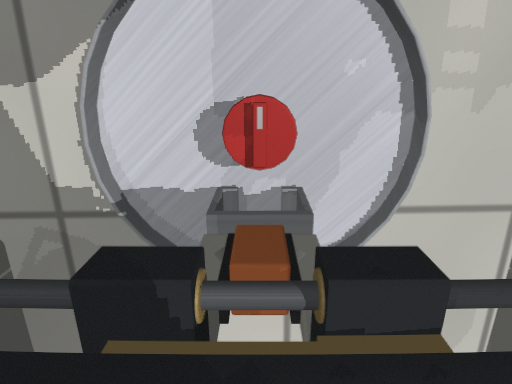

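The knob stands upright near the centre of the plate, at (260,132), and the puller is clear of it. I'll raise the puller and carry it to the bare counter between the plate and the hob.

Emit:
{"name": "send_rows", "arguments": {"offset": [[0,-10,0],[0,-30,0],[0,-60,0],[0,-90,0],[10,-100,0],[40,-100,10],[75,-100,25],[110,-100,45],[145,-100,65],[180,-100,85],[210,-100,95],[230,-100,99],[243,-100,99],[243,-100,99],[243,-90,99],[243,-65,99],[243,-40,99],[243,-20,99],[243,-5,99],[243,-2,99]], "yaw": [0,0,0,0,0,0,0,0,0,0,0,0,0,0,0,0,0,0,0,0], "gripper": [0,0,0,0,0,0,0,0,0,0,0,0,0,0,0,0,0,0,0,0]}}

```text
clock: 24.6
eef_pos: [0.4511, -0.0724, 0.0836]
tool_rot: [[0.018, -0.004, -1.0], [1.0, -0.001, 0.018], [-0.001, -1.0, 0.004]]
wrist_force: [-0.8, 0.8, -1.7]
width: 0.0261
```

Emit:
{"name": "send_rows", "arguments": {"offset": [[0,2,0],[0,4,0],[0,6,0],[0,8,0],[0,8,0],[0,8,0]], "yaw": [0,0,0,0,0,0], "gripper": [0,0,0,0,0,0]}}

```text
clock: 25.2
eef_pos: [0.4527, -0.0712, 0.0783]
tool_rot: [[0.016, 0.0, -1.0], [1.0, 0.0, 0.016], [0.0, -1.0, -0.0]]
wrist_force: [-0.6, -0.6, -0.4]
width: 0.0258
```

Emit:
{"name": "send_rows", "arguments": {"offset": [[0,1,0],[0,2,0],[0,2.5,0],[0,3,0],[0,3,0]], "yaw": [0,0,0,0,0], "gripper": [0,0,0,0,0]}}

```text
clock: 25.7
eef_pos: [0.4527, -0.0712, 0.0752]
tool_rot: [[0.016, 0.0, -1.0], [1.0, -0.0, 0.016], [-0.0, -1.0, -0.0]]
wrist_force: [-0.9, 0.6, 3.1]
width: 0.0256
```

Contact with the counter is +3 N upward. I'll open the gripper, rise and back away.

Emit:
{"name": "send_rows", "arguments": {"offset": [[0,0,0],[0,0,0],[0,0,0],[0,0,0],[0,0,0],[0,0,0],[0,0,0],[0,0,0],[0,-10,0],[0,-30,0],[0,-60,0],[0,-100,0],[0,-140,0],[0,-180,0],[0,-190,0],[0,-190,0]], "yaw": [0,0,0,0,0,0,0,0,0,0,0,0,0,0,0,0], "gripper": [1,1,1,1,1,1,1,1,1,1,1,1,1,1,1,1]}}

```text
clock: 27.3
eef_pos: [0.4535, -0.0711, 0.2675]
tool_rot: [[0.016, 0.005, -1.0], [1.0, 0.001, 0.016], [0.001, -1.0, -0.005]]
wrist_force: [-0.0, 0.1, -0.5]
width: 0.0873
```

```bash
python3 - <<'E'
from fit import *
s=get_state();print(s['eef_pos'],s['wrist_force'],s['width'])
im,c=snap('scene','scene9');old=cv2.imread('pics/scene0.png')
for k,X in(('orange',[.4552,-.0712,.074]),('red',[.4916,-.3143,.023]),('red',[.69,-.22,.05])):
    m,ct,st=blob(mask(im,k),proj(c,X)[0]);print(k,ct,st,proj(c,X))
m,ct,st=blob(mask(old,'red'),proj(c,[.69,-.22,.05])[0]);print('tumbler before',ct,st)
cv2.imwrite('pics/end.png',cv2.resize(im,(800,600),interpolation=cv2.INTER_CUBIC))
E
```

```text
[ 0.4535 -0.0711  0.2675] [-0.0264  0.1318 -0.4789] 0.08725869125424436
orange [218.5435 149.9565] [213 142  11  17 138] [[218.1294 150.7944]]
red [146.4425 149.7965] [141 144  12  12 113] [[146.4151 150.7688]]
red [135.3945 207.1953] [121 190  28  37 763] [[142.0964 199.168 ]]
tumbler before [135.4047 207.23  ] [121 190  28  37 761]
```

View pics/end.png

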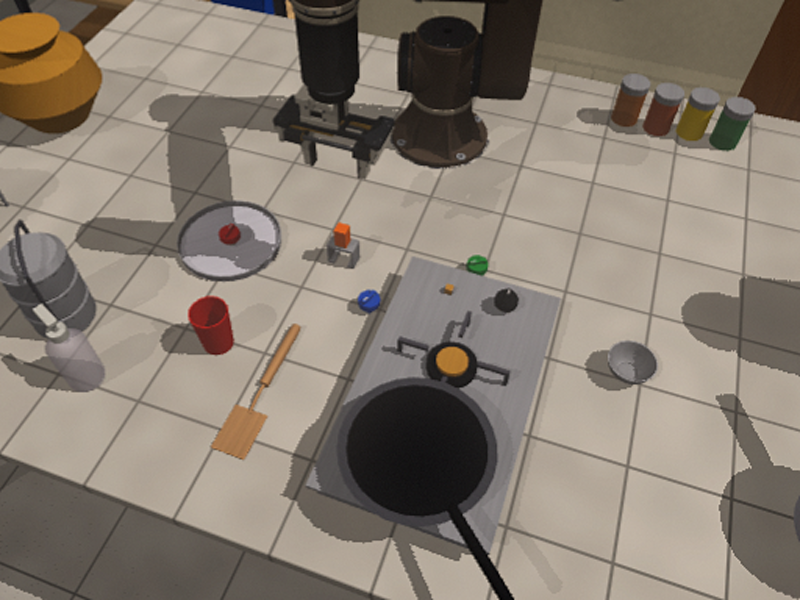

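The end picture shows the red knob upright on the plate at (230,234) and the puller standing free on the counter at (342,245). The spindle at (448,289) is bare, the black knob is still on its spindle at (506,300), and nothing else has moved. Handing in.

```bash
python3 -c "
from workcell import ticket
print(ticket.hand_in())"
```

```text
the job is handed in; nothing more can be done
None
```

The job is done and handed in at about 27 s of the 70 s allowed. I hooked the puller under the red knob and pulled straight up; the highest force I read was about 13.5 N before it popped off. I carried it to the plate, stood it there and slid the puller out. I then stood the puller on the bare counter between the plate and the hob.

**Last checks:**
- **Knob:** it stands upright at about (0.492, -0.314), 2–3 mm from my estimate of the plate's centre.
- **Puller:** it stands upright at about (0.455, -0.071), with the gripper open and clear of it.
- **Other things:** the tumbler is at the same pixels as at the start. The black knob, spatula and bowl looked unmoved by eye.
- **Disagreements:** the position fits differed by 1–4 mm between cameras. One wrist fit put the red knob 12 mm too low, so I used the stated heights, which the fixed cameras matched to about 1 mm. No check failed.

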